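Clear the wax trimmings and snap the retaining cap onto the microtome spindle

TASK

First clear the two chunky wax offcuts off the microtome's black bed into the open steel waste tray. Then fit the knobbed metal cap over the bed's upright spindle, press it straight down until it clicks, and keep pressing after the click so that the sprung washer under it is pushed well down. Finish while still holding the cap pressed down like that, with every other thing left in its place.

Things in the scene. Friction and masses are not known exactly. Their poses are not given: they have to be found in the camera images.
- cap: round snap cap of bare aluminium standing on the table, open below. Skirt 44 mm diameter and 40 mm high, with a flat shoulder on top; from the shoulder rises a grip knob 26 mm diameter and 30 mm high (70 mm in all). Origin: centre of its underside, z up. Inside: a lip of 23 mm bore at the lower rim, and a hollow 34 mm deep in all. Weighs 0.1 to 0.16 kg.
- machine: fixed microtome bed: black slab 220 (x) x 290 (y) x 40 mm high, origin under its centre, at table height. A steel spindle, 20 mm diameter, stands upright in the middle of the bed; its top, tapered to 10 mm diameter over the last 6 mm, is 41 mm above the bed. Four sprung steel balls stick out of the spindle 25 mm above the bed. A low steel block with two round knobs, 34 mm high, stands on the bed's +x edge, 77 mm and more from the spindle's axis.
- bed (a point): point on the spindle's axis at the height of the bed's top surface (40 mm above the table); axes as machine
- seat (a point): point on the spindle's axis at the top of the sprung washer at rest, 14 mm above the bed; the clicked cap's underside comes here. Coming down, the underside meets the balls 17 mm above it; passing them takes 8 to 12 N, falling off. From 10 mm above it they snap out over the lip and pull the cap down with up to 14 N (the click); the cap then stays on. Below, the washer resists.
- washer (a joint): how far the sprung washer (42 mm diameter ring around the spindle's foot) is pushed down, m: 0 at rest to 0.005 at its stop. It takes about 2 N to start and about 9 N at the stop, and springs back when let go.
- waste: open steel waste tray fixed on the table, outside 160 (x) x 140 (y) x 55 mm high, walls and floor 4 mm; origin under its centre. It stands on one side of the bed and the cap on the other; which is which changes.
- offcut_a: larger loose wax offcut on the bed: cream-coloured stepped chunk 28 (x) x 44 (y) x 28 mm high, flat sides across x; origin at the centre of its underside; about 30 g
- offcut_a_mid (a point): middle of the larger offcut, 14 mm above its origin
- offcut_b: smaller loose wax offcut on the bed: cream-coloured stepped chunk 24 (x) x 34 (y) x 24 mm high, flat sides across x; origin at the centre of its underside; about 30 g
- offcut_b_mid (a point): middle of the smaller offcut, 12 mm above its origin
- cassette_a: tissue cassette: flat white plastic plate 28 x 40 x 6 mm with a thin wax block on it, 13 mm high in all, lying on the microtome bed between the spindle and the robot; origin under its centre. It stays there.
- cassette_b: second tissue cassette like cassette_a, on the table; bystander, origin under its centre
- jar: closed amber jar with black lid, 56 mm diameter, 70 mm high, standing on the table; bystander, origin under its centre
- blade_box: grey closed blade box 50 x 30 x 20 mm on the table; bystander, origin under its centre
- brush: brush about 170 mm long lying on the table; bystander
- slide_rack: open white rack 110 x 90 x 50 mm full of glass slides; bystander, not a waste tray; origin under its centre
- bottle: white bottle 70 mm diameter, 160 mm high, standing on the table; bystander, origin under its centre

How it is judged:
By the outcome, as a careful person would: the job done as asked, in the order asked, and still so for the second after the job is handed in, while the arm keeps its last pose, push and grip.
It also fails if it takes over 70 s, if anything falls off the work surface, if the arm or the gripper's body presses on something with over 40 N, if the wrist force passes 120 N, or if a joint passes its speed limit or range.

ROBOT

A 7-joint arm with a two-finger parallel gripper is mounted at the origin on the work surface. World frame = base frame: x ahead of the robot, y to its left, z up, the work surface at z = 0. Lengths are in m, angles in rad, forces in N, time in s.
With the tool pointing down it reaches from about 0.4 to 0.85 m from the base axis. Payload 10.4 kg.
Tool frame: the origin (TCP) lies midway between the tips of the shut fingers; the grasp point (between the pads) lies 19 mm behind it (tcp_to_grasp is the distance from the TCP to the grasp point, in m); z points along the fingers, y is the direction in which the jaws open and shut (so a half turn about z gives the same grasp; the last joint's range is limited). The gripper opens to 87 mm and grips with 3 to 60 N. Pads are 19 mm wide; open, the fingers measure 117 mm over their backs; the gripper's body (75 mm by 190 mm) begins 51 mm behind the grasp point.
Start: joints at [1.218, 0.332, -0.065, 1.46, 0.022, 1.35, -0.088], TCP at [0.202, -0.591, 0.223] pointing down, gripper open.
Joint ranges: [-2.6, 2.6], [-0.5, 2.12], [-1.47, 1.34], [0.16, 2.42], [-1.27, 4.41], [0.06, 2.06], [-2.6, 2.6]. Speed limits (rad/s): [2.22, 2.22, 2.79, 2.79, 3.14, 3.14, 3.14].

INTERFACE

Orientations are given as a 3x3 rotation matrix whose columns are the frame's x, y, z axes.
In Python, from bench import * gives the robot as it stands. The module is installed in compiled form; this text tells all that it offers.
- The arm moves only by the tool send_rows, never from a script. Its argument "targets" is a list of rows, each a list of 2 entries, a list of its own where there are three numbers: the shift along the tool's x, y, z in m, then the turn, a rotation vector about the tool's x, y, z in degrees. In form: [[[dx, dy, dz], [wx, wy, wz]], ...]. A call has 1 to 5 rows; each row is the pose to reach, as a shift and turn from the pose commanded when the call began, along the tool's axes at that moment; what a row does not reach only later rows make up. A row lasts 1/12 s, in which the tool goes at most 41.7 mm and 7.16 degrees, less where a joint would pass 70% of its speed; a pose out of reach is approached as far as the arm can. A call with a gripper value outside its range is refused whole. "hand" is the opening, from 0 (shut) to 1 (fully open), set as the call begins (left out, the last holds). The fingers move at their own pace and stop on an object; "squeeze" is the grip in N (left out, the last holds). Time passes only in rows, so rows that repeat a pose let the fingers close. It gives the time, the measured TCP pose, the force and the opening at its end, in the units of the state.
- sense(): the state, without advancing time (a new reading comes with each control period).
- grab_frame(name): name is "scene" or "top" or "wrist"; returns a dict with "frame" (400x640x3 uint8, red, green, blue), "depth" (400x640 float32, m along the optical axis (not along the pixel's ray), 0 where there is no reading), "mtx" (3x3 intrinsics, pixels), "eye" and "orientation" of the camera in the world. Camera axes: x right, y down, z forward; pixel columns grow to the right and rows downward; lengths in m; the calibration is good to about 2 mm. The wrist camera is an equidistant fisheye: a pixel r from the principal point sees the ray r / f radians off the axis. A picture is of the moment at which its call begins.
- sign_off(): hands the job in, once; it reports no verdict.
The state is a dict: "time_s": time; "qpos": joint angles; "dq": joint speeds; "joint_torque": joint torques, N m; "tool_pos": TCP position; "eef_rot": TCP orientation; "ft_force": force on the tool from outside, world axes, zero at the start; "torque": the same for the moment, N m; "width": opening from 0.0 (shut) to 1.0 (fully open).
Only numpy, scipy, OpenCV 4.12 (cv2) and the standard library are available. Lean on these libraries where they do the work, as an engineer would, in place of code of your own. Each camera call takes 0.05 s, during which the arm holds its last target.

## Working session

There is one attempt and no reset: what is moved stays moved. The work goes in short steps, Python scripts to look and compute and a tool call to move; the robot and the scene stay as the last step left them, time stands still between calls to the robot, and variables do not carry over. Pictures are saved under pics/ and viewed, and the job is handed in when it is done.

Besides the shell and the picture viewer there is one more tool, called after ">>>" as name(argument=value, ...), one argument or row to a line, values as JSON. send_rows: Moves the arm, as the interface text tells. Its arguments: {"type":"object","properties":{"targets":{"type":"array","items":{"type":"array"}},"hand":{"type":"number"},"squeeze":{"type":"number"}},"required":["targets"]}

```bash
mkdir -p pics; cat > h.py <<'E'
from bench import *
import numpy as np, cv2
def snap(n,f):
    d=grab_frame(n); cv2.imwrite('pics/'+f+'.png',d['frame'][:,:,::-1]); np.savez('pics/'+f+'.npz',**d); return d
def ld(f): return dict(np.load('pics/'+f+'.npz'))
def cloud(d):
    K=d['mtx'];z=d['depth'];v,u=np.mgrid[:400,:640]
    p=np.stack([(u-K[0,2])/K[0,0]*z,(v-K[1,2])/K[1,1]*z,z],-1)
    w=p@np.array(d['orientation']).T+d['eye']; w[z==0]=np.nan; return w
E
python3 - <<'E'
from h import *
for n in ("scene","top","wrist"):
    d=snap(n,n+'0'); print(n,d['mtx'],d['eye'],d['orientation'])
s=sense();print(s)
E
```

```text
scene [[393.92981621   0.         322.91072135]
 [  0.         393.92981621 202.43149216]
 [  0.           0.           1.        ]] [ 1.38181868 -0.14108887  0.65684162] [[ 0.17367442  0.53897208 -0.82422466]
 [ 0.98460255 -0.11192149  0.13428101]
 [-0.01987474 -0.83485488 -0.55011119]]
top [[410.39783298   0.         318.59522118]
 [  0.         410.39783298 202.08662197]
 [  0.           0.           1.        ]] [3.99763173e-01 1.05841636e-03 1.10632928e+00] [[-0.01195994 -0.99118287  0.13196011]
 [-0.99981987  0.01379906  0.01303124]
 [-0.01473726 -0.13178049 -0.99116937]]
wrist [[309.70691629   0.         320.67694669]
 [  0.         309.70691629 199.11581132]
 [  0.           0.           1.        ]] [ 0.28214816 -0.5651926   0.38573645] [[ 3.23284988e-01 -9.02818099e-01 -2.83560043e-01]
 [-9.46301216e-01 -3.08717118e-01 -9.59570172e-02]
 [-9.08107157e-04  2.99354676e-01 -9.54141474e-01]]
{'time_s': 0.15, 'qpos': array([ 1.21841411,  0.3326814 , -0.0647208 ,  1.46066544,  0.02161681,
        1.34988997, -0.08849386]), 'dq': array([-0.00099654, -0.0024664 ,  0.00019252, -0.00318905,  0.00039635,
        0.00093424, -0.00091961]), 'joint_torque': array([ 9.63342936e-04, -6.23635697e+01,  2.49022379e-02, -3.90140140e+01,
       -6.12373184e-02,  3.73239722e-02,  8.94436926e-05]), 'tool_pos': array([ 0.20232525, -0.59107986,  0.22200467]), 'eef_rot': array([[ 9.46098421e-01,  3.23879073e-01, -3.51683099e-04],
       [ 3.23879261e-01, -9.46098012e-01,  8.80481637e-04],
       [-4.75571041e-05, -9.46925148e-04, -9.99999551e-01]]), 'ft_force': array([-0.27749346,  0.25807862, -0.39400888]), 'torque': array([ 0.05267714, -0.02920327, -0.03016196]), 'width': 0.9985730626389911}
```

View pics/top0.png

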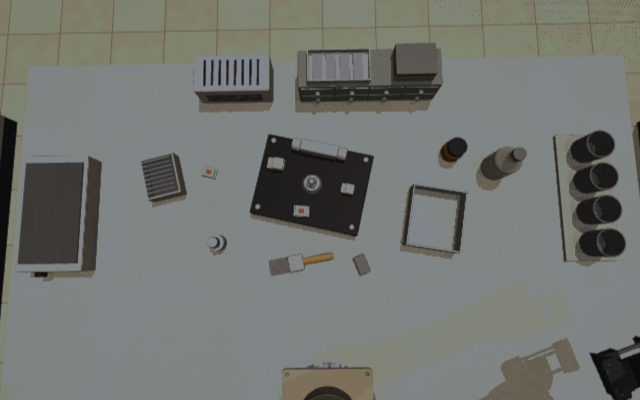

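View pics/scene0.png

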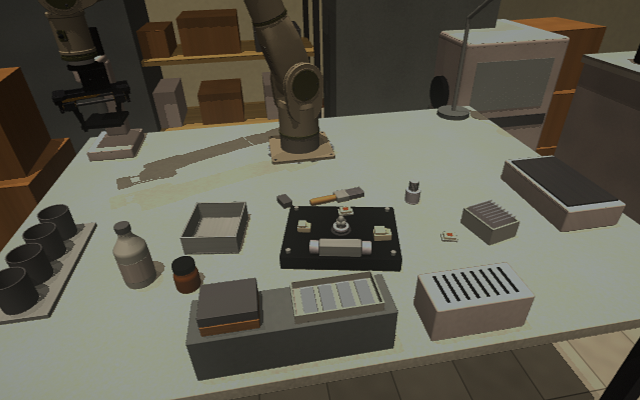

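The top view shows the spindle at (312,183) and the offcuts at (276,163) and (347,188). Cassette_a is at (301,211), the cap at (216,243) and the tray at (434,219). Next I measure these from the depth images.

```bash
python3 - <<'E'
from h import *
d=ld('top0');w=cloud(d)
print('table z',np.nanmedian(w[300:340,150:250,2]))
f=d['frame']
def reg(name,u0,u1,v0,v1,zmin,zmax,sat=None):
    r=w[v0:v1,u0:u1].reshape(-1,3); c=f[v0:v1,u0:u1].reshape(-1,3).astype(int)
    m=(r[:,2]>zmin)&(r[:,2]<zmax)
    if sat: m&=c.sum(1)>sat
    p=r[m]; 
    if len(p)<5: print(name,len(p));return
    (c,s,a)=cv2.minAreaRect((p[:,:2]*1000).astype(np.float32))
    print(name,len(p),'mean',p.mean(0).round(4),'rect',np.round(c,1),np.round(s,1),round(a,1),'zmax',p[:,2].max().round(4),'med',np.median(p[:,2]).round(4))
reg('bed',240,385,125,245,.03,.047)
reg('a?',264,290,152,174,.045,.08)
reg('b?',336,360,178,200,.045,.08)
reg('a top',264,290,152,174,.060,.08)
reg('b top',336,360,178,200,.057,.08)
reg('spindle',298,326,170,197,.07,.09)
reg('spindle lo',296,328,168,199,.046,.06)
reg('cass',290,314,202,220,.045,.08)
reg('cap top',200,235,230,255,.055,.09)
reg('cap sh',200,235,230,255,.03,.05)
reg('tray rim',398,472,180,258,.045,.07)
big=cv2.resize(f[120:280,180:480,::-1],None,fx=2.6,fy=2.6,interpolation=cv2.INTER_CUBIC)
cv2.imwrite('pics/topcrop.png',np.clip(big*1.6,0,255).astype(np.uint8))
E
```

```text
table z 1.0245927383856213e-05
bed 7653 mean [0.5802 0.0326 0.0401] rect [589.4  33.4] [290.1 222.5] 77.0 zmax 0.0469 med 0.0401
a? 203 mean [0.6409 0.1248 0.0632] rect [642.8 123.6] [35.1 51. ] 5.6 zmax 0.0721 med 0.065
b? 134 mean [ 0.5727 -0.0594  0.0599] rect [582.6 -64.7] [44. 46.] 83.7 zmax 0.0672 med 0.0611
a top 146 mean [0.6413 0.1234 0.0662] rect [642.4 126.5] [41.7 28.7] 82.7 zmax 0.0721 med 0.0666
b top 96 mean [ 0.5728 -0.0606  0.0626] rect [573.9 -59. ] [31.1 23.9] 73.1 zmax 0.0672 med 0.0629
spindle 68 mean [0.5892 0.0327 0.0766] rect [589.4  32.6] [21.5 24.8] 66.2 zmax 0.0848 med 0.0771
spindle lo 107 mean [0.5873 0.0321 0.0536] rect [589.5  32.8] [39.3 39.4] 89.9 zmax 0.0591 med 0.0538
cass 150 mean [0.5172 0.0616 0.0513] rect [519.1  64.9] [45.3 28.7] 87.9 zmax 0.0582 med 0.052
cap top 102 mean [0.4395 0.2845 0.0682] rect [440.2 285.6] [25.8 26. ] 1.7 zmax 0.0746 med 0.0692
cap sh 121 mean [0.4386 0.2794 0.0399] rect [439.4 284.3] [39.7 42.3] 75.3 zmax 0.0479 med 0.0399
tray rim 502 mean [ 0.4963 -0.2899  0.0535] rect [ 494.9 -287.3] [141.5 160.7] 80.2 zmax 0.0602 med 0.0541
```

View pics/topcrop.png

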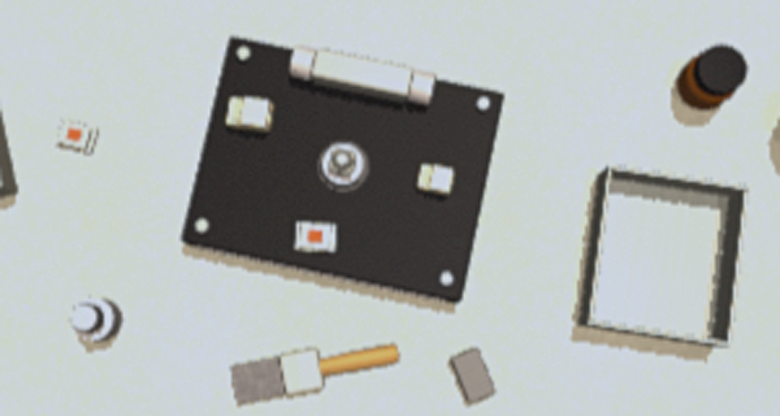

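```bash
cat >> h.py <<'E'
from scipy.spatial.transform import Rotation as Ro
def Rphi(phi):
    c,s=np.cos(np.radians(phi)),np.sin(np.radians(phi))
    return np.array([[-s,c,0],[c,s,0],[0,0,-1.]])
def delta(pos,phi):
    s=sense();R=np.array(s['eef_rot']);
    d=R.T@(np.array(pos)-s['tool_pos']); w=Ro.from_matrix(R.T@Rphi(phi)).as_rotvec(degrees=True)
    print('t',s['time_s'],'pos',np.round(s['tool_pos'],4),'shift',d.round(4),'turn',w.round(2),'F',np.round(s['ft_force'],1),'w',round(s['width'],3))
def fish(d):
    # wrist cloud (equidistant), depth along axis
    K=d['mtx'];z=d['depth'];v,u=np.mgrid[:400,:640]
    x=(u-K[0,2])/K[0,0];y=(v-K[1,2])/K[1,1];r=np.hypot(x,y)+1e-9
    t=np.tan(np.minimum(r,1.5))/r
    p=np.stack([x*t*z,y*t*z,z],-1); w=p@np.array(d['orientation']).T+d['eye']; w[z==0]=np.nan; return w
E
python3 -c "
from h import *
delta([.574,-.06,.2],-15)"
```

```text
t 0.15 pos [ 0.2023 -0.5911  0.222 ] shift [ 0.5236 -0.3821  0.0223] turn [-5.00e-02 -2.00e-02 -5.61e+01] F [-0.3  0.3 -0.4] w 0.999
```

>>> send_rows(
  targets=[
    [[0.032, -0.023, 0], [0, 0, -7]],
    [[0.064, -0.046, 0], [0, 0, -14]],
    [[0.096, -0.07, 0], [0, 0, -21]],
    [[0.128, -0.093, 0], [0, 0, -28]],
    [[0.16, -0.116, 0], [0, 0, -35]],
  ],
  hand=0.6,
  squeeze=12,
)

```text
time_s: 0.57
tool_pos: [0.3169, -0.428, 0.2224]
eef_rot: [[0.584, 0.811, -0.0], [0.811, -0.584, -0.0], [-0.0, -0.0, -1.0]]
ft_force: [1.5, -1.2, 0.2]
width: 0.708
```

```bash
python3 -c "
from h import *
delta([.574,-.06,.2],-15)"
```

```text
t 0.5667 pos [ 0.3169 -0.428   0.2224] shift [ 0.4489 -0.0064  0.0223] turn [-1.000e-02  1.000e-02 -2.076e+01] F [ 1.5 -1.2  0.2] w 0.708
```

>>> send_rows(
  targets=[
    [[0.04, 0, 0], [0, 0, -4]],
    [[0.08, 0, 0], [0, 0, -8]],
    [[0.12, 0, 0], [0, 0, -12]],
    [[0.16, 0, 0], [0, 0, -16]],
    [[0.2, 0, 0], [0, 0, -20.5]],
  ],
)

```text
time_s: 0.98
tool_pos: [0.4347, -0.2664, 0.2226]
eef_rot: [[0.266, 0.964, 0.0], [0.964, -0.266, -0.0], [-0.0, 0.0, -1.0]]
ft_force: [0.8, -0.1, 0.3]
width: 0.602
```

```bash
python3 -c "
from h import *
delta([.574,-.06,.2],-15)"
```

```text
t 0.9833 pos [ 0.4347 -0.2664  0.2226] shift [0.236  0.0793 0.0225] turn [ 0.01  0.02 -0.42] F [ 0.8 -0.1  0.3] w 0.602
```

>>> send_rows(
  targets=[
    [[0.038, 0.013, 0], [0, 0, 0]],
    [[0.076, 0.026, 0], [0, 0, 0]],
    [[0.114, 0.039, 0.01], [0, 0, 0]],
    [[0.15, 0.052, 0.02], [0, 0, 0]],
    [[0.18, 0.062, 0.02], [0, 0, 0]],
  ],
)

```text
time_s: 1.4
tool_pos: [0.5425, -0.1086, 0.2007]
eef_rot: [[0.268, 0.964, -0.002], [0.964, -0.268, 0.001], [0.0, -0.002, -1.0]]
ft_force: [0.5, -0.5, -0.9]
width: 0.598
```

```bash
python3 - <<'E'
from h import *
delta([.574,-.06,.2],-15)
d=snap('wrist','wr1'); w=fish(d); np.save('pics/wr1c.npy',w)
E
```

```text
t 1.4 pos [ 0.5425 -0.1086  0.2007] shift [0.0552 0.0174 0.0007] turn [-0.12 -0.03 -0.52] F [ 0.5 -0.5 -0.9] w 0.598
```

View pics/wr1.png

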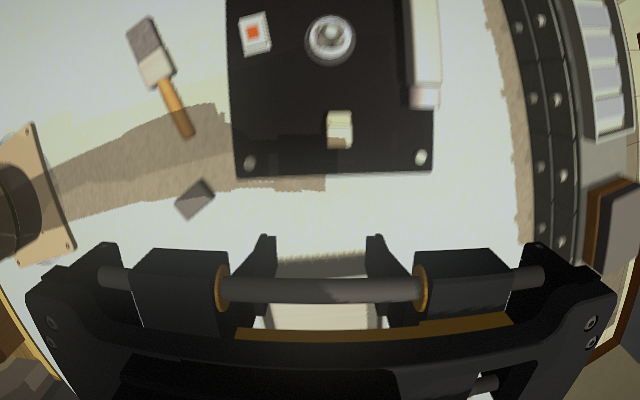

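The wrist view shows offcut_b at (340,130), standing square to the bed, with the spindle at (330,38) and cassette_a at (254,34). Now I measure it.

```bash
python3 - <<'E'
from h import *
d=ld('wr1'); w=fish(d)
def reg(name,u0,u1,v0,v1,zmin,zmax):
    p=w[v0:v1,u0:u1].reshape(-1,3); p=p[(p[:,2]>zmin)&(p[:,2]<zmax)]
    if len(p)<5: print(name,len(p));return
    c,s,a=cv2.minAreaRect((p[:,:2]*1000).astype(np.float32))
    print(name,len(p),p.mean(0).round(4),np.round(c,1),np.round(s,1),round(a,1),'z50/95',np.percentile(p[:,2],[50,95]).round(4))
reg('table',100,200,200,220,-.05,.05)
reg('b top',315,365,100,158,.059,.075)
reg('b all',315,365,100,158,.044,.075)
reg('bed',240,420,60,170,.035,.043)
reg('spind',300,365,5,75,.072,.09)
reg('washer',300,365,5,75,.048,.058)
big=cv2.resize(d['frame'][0:180,220:460,::-1],None,fx=3.2,fy=3.2,interpolation=cv2.INTER_CUBIC)
cv2.imwrite('pics/wr1c.png',big)
E
```

```text
table 1992 [ 0.3015 -0.0887  0.0058] [296.7 -88.1] [ 33.8 190.9] 76.9 z50/95 [0.0019 0.0221]
b top 649 [ 0.5742 -0.0623  0.0645] [574.8 -60.5] [29.2 23.5] 75.0 z50/95 [0.0653 0.0668]
b all 844 [ 0.5749 -0.0594  0.0628] [578.6 -59.4] [44.1 36.3] 2.6 z50/95 [0.0649 0.0666]
bed 17106 [ 0.5691 -0.0403  0.0417] [573.3 -40.7] [118.7 196.2] 74.5 z50/95 [0.0417 0.0427]
spind 457 [0.591  0.0309 0.0786] [591.2  32.1] [21.9 22.2] 74.2 z50/95 [0.0793 0.0833]
washer 695 [0.5903 0.0286 0.0554] [591.8  31.8] [41.7 40.4] 18.0 z50/95 [0.0555 0.057 ]
```

View pics/wr1c.png

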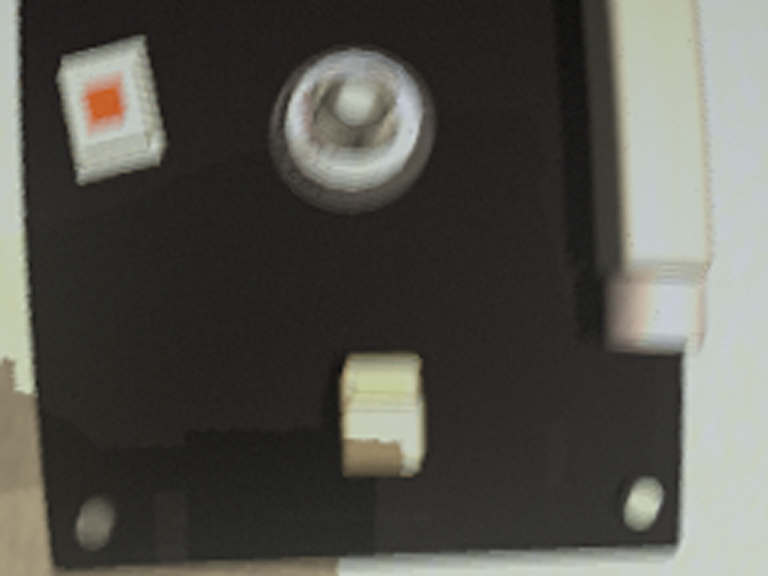

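```bash
python3 -c "
from h import *
delta([.574,-.06,.045],-15)"
```

```text
t 1.45 pos [ 0.5451 -0.1024  0.2016] shift [0.0478 0.0169 0.1567] turn [-0.05 -0.22 -0.16] F [-1.4  6.2 -0.3] w 0.597
```

>>> send_rows(
  targets=[
    [[0.025, 0.009, 0.02], [0, 0, 0]],
    [[0.047, 0.017, 0.05], [0, 0, 0]],
    [[0.047, 0.017, 0.08], [0, 0, 0]],
    [[0.047, 0.017, 0.1], [0, 0, 0]],
    [[0.047, 0.017, 0.1], [0, 0, 0]],
  ],
)

```text
time_s: 1.87
tool_pos: [0.5684, -0.0704, 0.0979]
eef_rot: [[0.268, 0.963, -0.007], [0.963, -0.268, 0.001], [-0.001, -0.007, -1.0]]
ft_force: [-0.7, -0.4, -1.3]
width: 0.603
```

```bash
python3 -c "
from h import *
delta([.574,-.06,.045],-15)"
```

```text
t 1.8667 pos [ 0.5684 -0.0704  0.0979] shift [0.0115 0.003  0.0529] turn [-0.42  0.04 -0.55] F [-0.7 -0.4 -1.3] w 0.603
```

>>> send_rows(
  targets=[
    [[0.01, 0.003, 0.01], [0, 0, 0]],
    [[0.01, 0.003, 0.03], [0, 0, 0]],
    [[0.01, 0.003, 0.045], [0, 0, 0]],
    [[0.01, 0.003, 0.045], [0, 0, 0]],
  ],
)

```text
time_s: 2.2
tool_pos: [0.5762, -0.0616, 0.0561]
eef_rot: [[0.269, 0.963, -0.002], [0.963, -0.269, 0.0], [-0.0, -0.002, -1.0]]
ft_force: [-0.6, 0.6, 0.1]
width: 0.6
```

```bash
python3 -c "
from h import *
delta([.574,-.06,.045],-15)
snap('wrist','wr2')"
```

```text
t 2.2 pos [ 0.5762 -0.0616  0.0561] shift [ 0.001  -0.0025  0.0111] turn [-0.12  0.01 -0.61] F [-0.6  0.6  0.1] w 0.6
```

View pics/wr2.png

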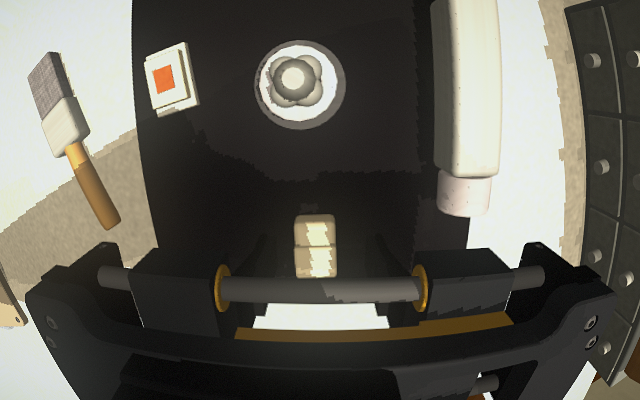

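Offcut_b, at (315,245), lies between the two fingers. I'll lower the last 11 mm and grip.

>>> send_rows(
  targets=[
    [[0.001, -0.002, 0.006], [0, 0, 0]],
    [[0.001, -0.002, 0.011], [0, 0, 0]],
    [[0.001, -0.002, 0.011], [0, 0, 0]],
  ],
)

```text
time_s: 2.5
tool_pos: [0.5752, -0.0604, 0.0466]
eef_rot: [[0.269, 0.963, 0.0], [0.963, -0.269, -0.0], [-0.0, 0.0, -1.0]]
ft_force: [0.1, 0.3, 0.6]
width: 0.598
```

>>> send_rows(
  targets=[
    [[0, 0, 0], [0, 0, 0]],
    [[0, 0, 0], [0, 0, 0]],
    [[0, 0, 0], [0, 0, 0]],
    [[0, 0, 0], [0, 0, 0]],
    [[0, 0, 0], [0, 0, 0]],
  ],
  hand=0,
  squeeze=10,
)

```text
time_s: 2.92
tool_pos: [0.5753, -0.0605, 0.0467]
eef_rot: [[0.269, 0.963, 0.0], [0.963, -0.269, -0.0], [-0.0, 0.0, -1.0]]
ft_force: [-0.2, 0.2, 1.5]
width: 0.304
```

>>> send_rows(
  targets=[
    [[0, 0, -0.005], [0, 0, 0]],
    [[0, 0, -0.02], [0, 0, 0]],
    [[0, 0, -0.045], [0, 0, 0]],
    [[0, 0, -0.075], [0, 0, 0]],
    [[0, 0, -0.1], [0, 0, 0]],
  ],
)

```text
time_s: 3.33
tool_pos: [0.5752, -0.0603, 0.1486]
eef_rot: [[0.269, 0.963, 0.001], [0.963, -0.269, 0.0], [0.0, 0.0, -1.0]]
ft_force: [0.7, -0.5, -0.0]
width: 0.272
```

```bash
python3 -c "
from h import *
delta([.496,-.288,.13],-10)
snap('wrist','wr3')"
```

```text
t 3.3333 pos [ 0.5752 -0.0603  0.1486] shift [-0.2406 -0.0151  0.0185] turn [ 0.03 -0.01 -5.59] F [ 0.7 -0.5 -0. ] w 0.272
```

View pics/wr3.png

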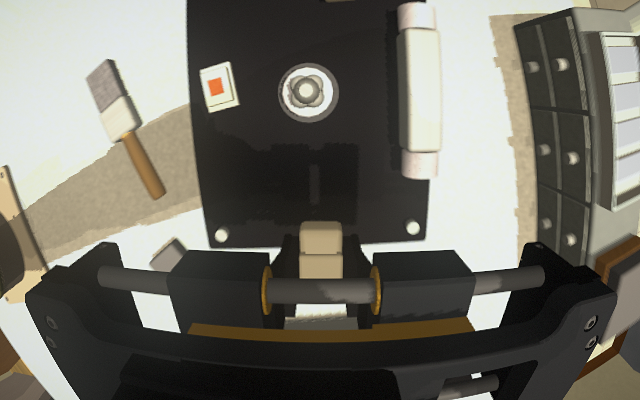

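>>> send_rows(
  targets=[
    [[-0.04, -0.003, 0], [0, 0, -1]],
    [[-0.08, -0.006, 0], [0, 0, -2]],
    [[-0.12, -0.01, 0], [0, 0, -3]],
    [[-0.16, -0.013, 0], [0, 0, -4]],
    [[-0.2, -0.016, 0.01], [0, 0, -5]],
  ],
)

```text
time_s: 3.8
tool_pos: [0.5061, -0.2508, 0.1386]
eef_rot: [[0.183, 0.983, 0.003], [0.983, -0.183, -0.002], [-0.001, 0.003, -1.0]]
ft_force: [2.0, -1.2, 0.6]
width: 0.277
```

```bash
python3 -c "
from h import *
delta([.5,-.256,.02],-10)"
```

```text
t 3.8 pos [ 0.5061 -0.2508  0.1386] shift [-0.006  -0.0054  0.1186] turn [ 0.19  0.07 -0.54] F [ 2.  -1.2  0.6] w 0.277
```

>>> send_rows(
  targets=[
    [[-0.002, -0.003, 0.02], [0, 0, 0]],
    [[-0.002, -0.005, 0.05], [0, 0, 0]],
    [[-0.002, -0.005, 0.08], [0, 0, 0]],
    [[-0.002, -0.005, 0.105], [0, 0, 0]],
    [[-0.002, -0.005, 0.117], [0, 0, 0]],
  ],
)

```text
time_s: 4.22
tool_pos: [0.4989, -0.2492, 0.0166]
eef_rot: [[0.184, 0.983, -0.003], [0.983, -0.184, 0.002], [0.001, -0.004, -1.0]]
ft_force: [-0.7, 0.6, -0.0]
width: 0.277
```

>>> send_rows(
  targets=[
    [[0, 0, 0], [0, 0, 0]],
    [[0, 0, 0], [0, 0, 0]],
    [[0, 0, 0], [0, 0, 0]],
    [[0, 0, 0], [0, 0, 0]],
    [[0, 0, -0.02], [0, 0, 0]],
  ],
  hand=0.5,
)

```text
time_s: 4.63
tool_pos: [0.4994, -0.2494, 0.0382]
eef_rot: [[0.184, 0.983, -0.003], [0.983, -0.184, 0.001], [0.001, -0.003, -1.0]]
ft_force: [-1.9, -0.0, 0.1]
width: 0.482
```

>>> send_rows(
  targets=[
    [[0, 0, -0.03], [0, 0, 0]],
    [[0, 0, -0.07], [0, 0, 0]],
    [[0, 0, -0.11], [0, 0, 0]],
    [[0.03, 0.02, -0.14], [0, 0, 2]],
    [[0.07, 0.03, -0.14], [0, 0, 0]],
  ],
)

```text
time_s: 5.05
tool_pos: [0.5442, -0.1944, 0.1869]
eef_rot: [[0.194, 0.981, 0.01], [0.981, -0.194, -0.006], [-0.004, 0.011, -1.0]]
ft_force: [1.3, 0.5, -0.3]
width: 0.505
```

```bash
python3 -c "
from h import *
delta([.642,.1245,.16],-10)
snap('wrist','wr4')"
```

```text
t 5.05 pos [ 0.5442 -0.1944  0.1869] shift [0.3319 0.0337 0.0258] turn [ 0.61  0.25 -1.2 ] F [ 1.3  0.5 -0.3] w 0.505
```

View pics/wr4.png

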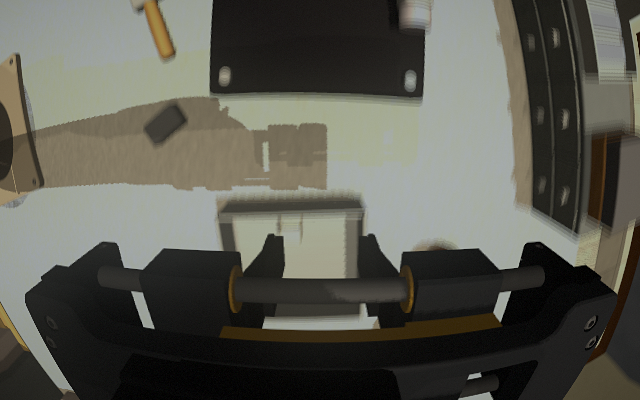

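>>> send_rows(
  targets=[
    [[0.04, 0.004, 0], [0, 0, 0]],
    [[0.08, 0.008, 0], [0, 0, 0]],
    [[0.12, 0.012, 0], [0, 0, 0]],
    [[0.16, 0.016, 0], [0, 0, 0]],
    [[0.2, 0.02, 0], [0, 0, 0]],
  ],
  hand=0.65,
)

```text
time_s: 5.52
tool_pos: [0.5984, 0.0051, 0.1805]
eef_rot: [[0.184, 0.983, 0.002], [0.983, -0.184, -0.0], [-0.0, 0.002, -1.0]]
ft_force: [0.7, -0.5, 0.3]
width: 0.644
```

>>> send_rows(
  targets=[
    [[0.03, 0.003, 0], [0, 0, 0]],
    [[0.06, 0.006, 0], [0, 0, 0]],
    [[0.08, 0.008, 0], [0, 0, 0]],
    [[0.08, 0.008, 0], [0, 0, 0]],
  ],
)

```text
time_s: 5.85
tool_pos: [0.6205, 0.0867, 0.1803]
eef_rot: [[0.177, 0.984, 0.001], [0.984, -0.177, 0.003], [0.003, 0.001, -1.0]]
ft_force: [-0.4, 0.5, 0.6]
width: 0.65
```

```bash
python3 - <<'E'
from h import *
d=snap('wrist','wr5'); snap('top','top1')
w=fish(d)
g=(w[:,:,2]>.063)&(w[:,:,2]<.075)&(w[:,:,0]>.61)&(w[:,:,0]<.68)&(w[:,:,1]>.08)&(w[:,:,1]<.17)
p=w[g]
print(len(p),cv2.minAreaRect((p[:,:2]*1000).astype(np.float32)),p.mean(0))
delta([.642,.1245,.1],-10)
big=cv2.resize(ld('top1')['frame'][120:280,180:480,::-1],None,fx=2.6,fy=2.6,interpolation=cv2.INTER_CUBIC)
cv2.imwrite('pics/top1c.png',big)
E
```

```text
1069 ((643.5398559570312, 123.74588012695312), (36.398277282714844, 27.934123992919922), 80.8733139038086) [0.64344452 0.12183646 0.06880066]
t 5.95 pos [0.6205 0.0813 0.1799] shift [0.0464 0.0132 0.0799] turn [ 0.04 -0.01 -0.48] F [-0.1 -0.7  0.1] w 0.647
```

View pics/wr5.png

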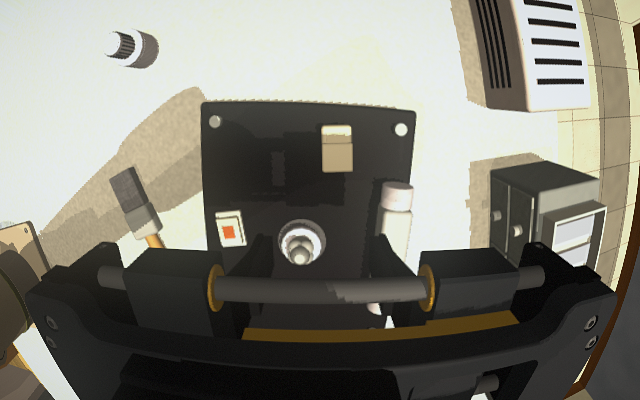

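View pics/top1c.png

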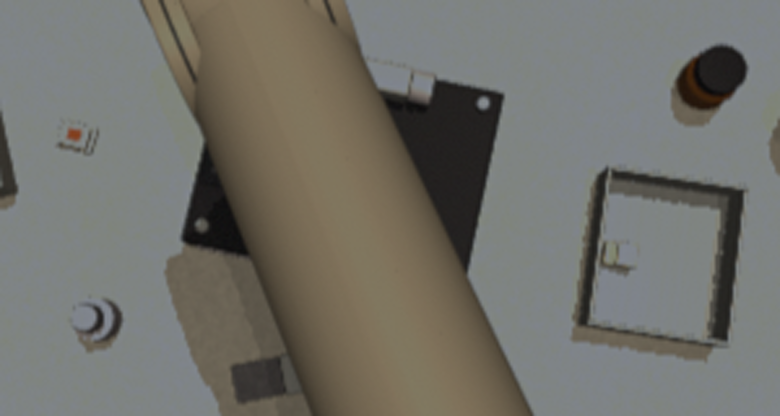

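Offcut_b is in the tray at (618,255) in the crop. Offcut_a, at (337,148) in the wrist view, is at (0.643, 0.124) and turned about -9°.

>>> send_rows(
  targets=[
    [[0.03, 0.008, 0], [0, 0, 0]],
    [[0.0445, 0.0135, 0.02], [0, 0, 0]],
    [[0.0445, 0.0135, 0.05], [0, 0, 0]],
    [[0.0445, 0.0135, 0.08], [0, 0, 0]],
    [[0.0445, 0.0135, 0.08], [0, 0, 0]],
  ],
)

```text
time_s: 6.37
tool_pos: [0.6391, 0.1187, 0.0936]
eef_rot: [[0.185, 0.983, -0.008], [0.983, -0.185, -0.003], [-0.004, -0.007, -1.0]]
ft_force: [-0.7, -0.5, -1.2]
width: 0.652
```

```bash
python3 -c "
from h import *
snap('wrist','wr6')
delta([.643,.124,.046],-9.5)"
```

```text
t 6.4167 pos [0.6404 0.1192 0.097 ] shift [0.0054 0.0019 0.0509] turn [-0.26  0.16 -1.2 ] F [0.3 1.  0.4] w 0.653
```

View pics/wr6.png

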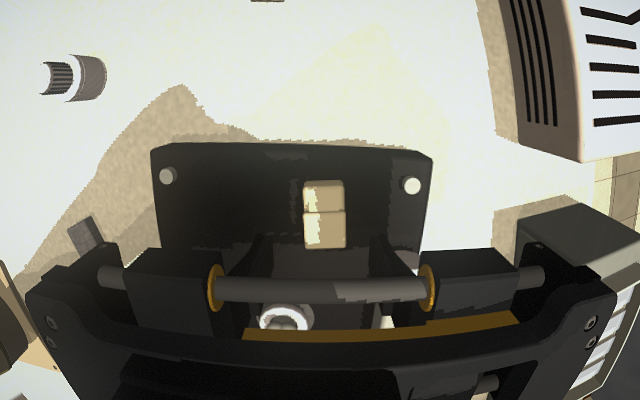

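Offcut_a is centred between the fingers at (325,215).

>>> send_rows(
  targets=[
    [[0.004, 0.001, 0.015], [0, 0, -0.5]],
    [[0.005, 0.001, 0.03], [0, 0, -1]],
    [[0.005, 0.001, 0.045], [0, 0, -1]],
    [[0.005, 0.001, 0.05], [0, 0, -1]],
    [[0.005, 0.001, 0.05], [0, 0, -1]],
  ],
)

```text
time_s: 6.83
tool_pos: [0.6429, 0.1258, 0.0475]
eef_rot: [[0.167, 0.986, -0.003], [0.986, -0.167, -0.001], [-0.001, -0.002, -1.0]]
ft_force: [-0.5, -0.4, -0.1]
width: 0.652
```

>>> send_rows(
  targets=[
    [[0, 0, 0], [0, 0, 0]],
    [[0, 0, 0], [0, 0, 0]],
    [[0, 0, 0], [0, 0, 0]],
    [[0, 0, 0], [0, 0, 0]],
    [[0, 0, 0], [0, 0, 0]],
  ],
  hand=0,
  squeeze=10,
)

```text
time_s: 7.25
tool_pos: [0.6442, 0.1264, 0.0498]
eef_rot: [[0.167, 0.986, 0.001], [0.986, -0.167, -0.0], [0.0, 0.001, -1.0]]
ft_force: [-1.0, -0.2, 0.4]
width: 0.357
```

>>> send_rows(
  targets=[
    [[0, 0, -0.005], [0, 0, 0]],
    [[0, 0, -0.02], [0, 0, 0]],
    [[0, 0, -0.045], [0, 0, 0]],
    [[0, 0, -0.075], [0, 0, 0]],
    [[0, 0, -0.105], [0, 0, 0]],
  ],
)

```text
time_s: 7.67
tool_pos: [0.6437, 0.1265, 0.1567]
eef_rot: [[0.166, 0.986, 0.0], [0.986, -0.166, 0.0], [0.0, 0.0, -1.0]]
ft_force: [1.2, 0.6, 1.3]
width: 0.32
```

```bash
python3 -c "
from h import *
snap('wrist','wr7')
delta([.49,-.318,.13],-10)"
```

```text
t 7.7167 pos [0.6464 0.1276 0.1639] shift [-0.4656 -0.0802  0.0317] turn [ 0.47 -0.2   0.4 ] F [2.2 0.5 5.4] w 0.321
```

View pics/wr7.png

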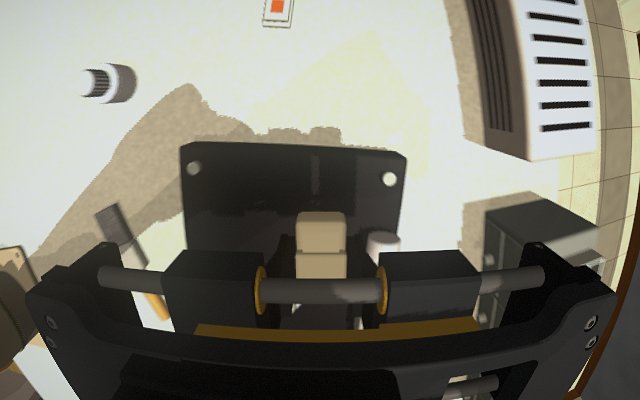

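>>> send_rows(
  targets=[
    [[-0.035, -0.006, 0], [0, 0, 0]],
    [[-0.075, -0.013, 0], [0, 0, 0]],
    [[-0.115, -0.02, 0], [0, 0, 0]],
    [[-0.155, -0.027, 0], [0, 0, 0]],
    [[-0.195, -0.034, 0], [0, 0, 0]],
  ],
)

```text
time_s: 8.13
tool_pos: [0.5772, -0.0617, 0.1556]
eef_rot: [[0.167, 0.986, 0.001], [0.986, -0.167, -0.001], [-0.0, 0.002, -1.0]]
ft_force: [0.9, -1.0, 0.4]
width: 0.321
```

>>> send_rows(
  targets=[
    [[-0.04, -0.007, 0], [0, 0, 0]],
    [[-0.08, -0.014, 0], [0, 0, 0]],
    [[-0.12, -0.02, 0], [0, 0, 0]],
    [[-0.16, -0.027, 0], [0, 0, 0]],
    [[-0.2, -0.034, 0], [0, 0, 0]],
  ],
)

```text
time_s: 8.55
tool_pos: [0.5104, -0.2535, 0.1559]
eef_rot: [[0.166, 0.986, 0.002], [0.986, -0.166, -0.001], [-0.001, 0.002, -1.0]]
ft_force: [0.3, -0.4, -0.5]
width: 0.321
```

```bash
python3 -c "
from h import *
delta([.49,-.318,.024],-10)"
```

```text
t 8.55 pos [ 0.5104 -0.2535  0.1559] shift [-0.0669 -0.0096  0.1319] turn [0.11 0.05 0.42] F [ 0.3 -0.4 -0.5] w 0.321
```

>>> send_rows(
  targets=[
    [[-0.035, -0.005, 0], [0, 0, 0]],
    [[-0.062, -0.009, 0.02], [0, 0, 0]],
    [[-0.062, -0.009, 0.055], [0, 0, 0]],
    [[-0.062, -0.009, 0.09], [0, 0, 0]],
    [[-0.062, -0.009, 0.12], [0, 0, 0]],
  ],
)

```text
time_s: 8.97
tool_pos: [0.4915, -0.312, 0.0337]
eef_rot: [[0.168, 0.986, 0.001], [0.986, -0.168, -0.001], [-0.0, 0.001, -1.0]]
ft_force: [0.1, 1.0, -0.3]
width: 0.323
```

>>> send_rows(
  targets=[
    [[0, 0, 0.008], [0, 0, 0]],
    [[0, 0, 0.01], [0, 0, 0]],
    [[0, 0, 0.01], [0, 0, 0]],
  ],
)

```text
time_s: 9.22
tool_pos: [0.4926, -0.3115, 0.0257]
eef_rot: [[0.166, 0.986, 0.001], [0.986, -0.166, -0.0], [-0.0, 0.001, -1.0]]
ft_force: [-0.3, -0.2, -0.4]
width: 0.321
```

>>> send_rows(
  targets=[
    [[0, 0, 0], [0, 0, 0]],
    [[0, 0, 0], [0, 0, 0]],
    [[0, 0, 0], [0, 0, 0]],
    [[0, 0, 0], [0, 0, 0]],
    [[0, 0, -0.02], [0, 0, 0]],
  ],
  hand=0.55,
)

```text
time_s: 9.63
tool_pos: [0.4899, -0.3105, 0.0419]
eef_rot: [[0.167, 0.986, -0.004], [0.986, -0.167, 0.002], [0.002, -0.004, -1.0]]
ft_force: [-1.0, -0.1, 0.2]
width: 0.537
```

>>> send_rows(
  targets=[
    [[0, 0, -0.03], [0, 0, 0]],
    [[0, 0, -0.07], [0, 0, 0]],
    [[0, 0, -0.11], [0, 0, 0]],
    [[0.03, 0, -0.15], [0, 0, 0]],
    [[0.07, 0, -0.17], [0, 0, 0]],
  ],
)

```text
time_s: 10.05
tool_pos: [0.502, -0.2544, 0.2131]
eef_rot: [[0.173, 0.985, 0.004], [0.985, -0.173, -0.004], [-0.003, 0.004, -1.0]]
ft_force: [1.7, 0.5, 0.3]
width: 0.549
```

```bash
python3 -c "
from h import *
snap('wrist','wr8');d=snap('scene','sc1')
cv2.imwrite('pics/sc1c.png',cv2.resize(d['frame'][160:330,60:460,::-1],None,fx=2,fy=2))
delta([.52,.2,.2],-10)"
```

```text
t 10.15 pos [ 0.5057 -0.2458  0.2143] shift [ 0.4424 -0.0572  0.0136] turn [0.46 0.04 0.82] F [0.6 0.7 0.2] w 0.547
```

View pics/sc1c.png

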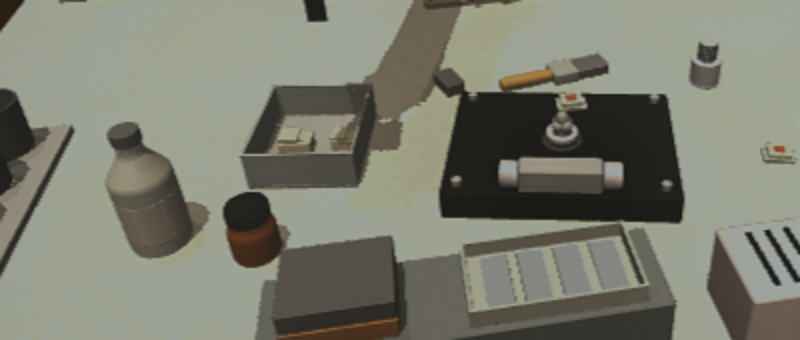

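View pics/wr8.png

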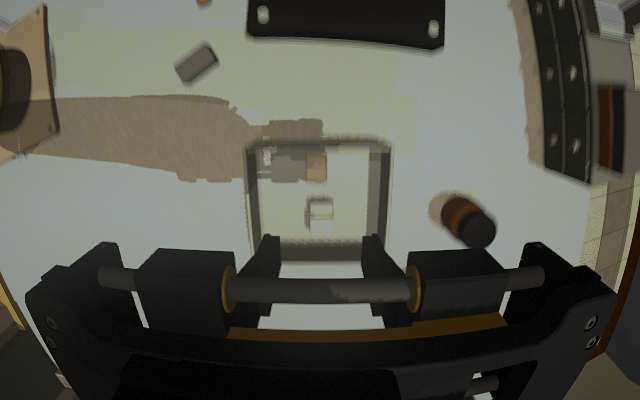

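Both offcuts are in the tray (crop (295,138) and (343,135)) and the bed is clear. Next is the cap.

>>> send_rows(
  targets=[
    [[0.035, -0.005, 0], [0, 0, -2]],
    [[0.075, -0.015, 0], [0, 0, -4]],
    [[0.115, -0.025, 0], [0, 0, -6]],
    [[0.155, -0.035, 0], [0, 0, -8]],
    [[0.194, -0.045, 0], [0, 0, -10]],
  ],
  hand=0.6,
)

```text
time_s: 10.57
tool_pos: [0.4894, -0.0505, 0.2091]
eef_rot: [[-0.009, 1.0, 0.001], [1.0, 0.009, -0.001], [-0.001, 0.001, -1.0]]
ft_force: [0.3, 0.1, -0.1]
width: 0.599
```

```bash
python3 -c "
from h import *
delta([.44,.24,.19],10)"
```

```text
t 10.5667 pos [ 0.4894 -0.0505  0.2091] shift [ 0.291  -0.0467  0.0189] turn [ 0.03  0.05 -9.48] F [ 0.3  0.1 -0.1] w 0.599
```

>>> send_rows(
  targets=[
    [[0.038, -0.006, 0], [0, 0, -2]],
    [[0.077, -0.012, 0], [0, 0, -4]],
    [[0.116, -0.019, 0.005], [0, 0, -6]],
    [[0.155, -0.025, 0.01], [0, 0, -8]],
    [[0.194, -0.031, 0.015], [0, 0, -9.5]],
  ],
)

```text
time_s: 10.98
tool_pos: [0.4569, 0.1429, 0.1941]
eef_rot: [[-0.174, 0.985, 0.002], [0.985, 0.174, -0.001], [-0.001, 0.001, -1.0]]
ft_force: [1.0, -0.1, 0.3]
width: 0.6
```

>>> send_rows(
  targets=[
    [[0.035, 0.001, 0], [0, 0, 0]],
    [[0.065, 0.001, 0], [0, 0, 0]],
    [[0.09, 0.001, 0], [0, 0, 0]],
    [[0.09, 0.001, 0], [0, 0, 0]],
  ],
)

```text
time_s: 11.32
tool_pos: [0.441, 0.2356, 0.1944]
eef_rot: [[-0.179, 0.984, 0.0], [0.984, 0.179, 0.002], [0.002, 0.001, -1.0]]
ft_force: [0.1, -0.5, -0.3]
width: 0.603
```

```bash
python3 - <<'E'
from h import *
d=snap('wrist','wr9')
w=fish(d)
for lo,hi in((.06,.08),(.033,.047)):
    g=(w[:,:,2]>lo)&(w[:,:,2]<hi)&(np.hypot(w[:,:,0]-.44,w[:,:,1]-.285)<.04)
    p=w[g]; print(len(p), len(p)>4 and (cv2.minEnclosingCircle((p[:,:2]*1000).astype(np.float32)),p.mean(0),np.percentile(p[:,2],[50,90])))
delta([.44,.285,.1],10)
E
```

```text
640 (((440.5086364746094, 285.1368713378906), 14.187647819519043), array([0.4403353 , 0.28560877, 0.07119133]), array([0.07155166, 0.07254288]))
726 (((440.6743469238281, 285.22772216796875), 22.19995880126953), array([0.43977179, 0.28781343, 0.04164969]), array([0.04166166, 0.04264897]))
t 11.3667 pos [0.4419 0.2329 0.1941] shift [0.0515 0.0074 0.0942] turn [ 0.02 -0.06  0.21] F [ 0.6 -0.9  0.1] w 0.602
```

View pics/wr9.png

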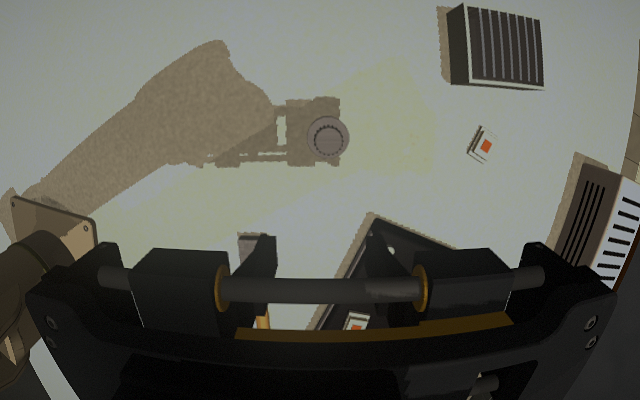

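The cap is at (328,138) in the wrist view, and both cameras put it at (0.4405, 0.285). I'll move over it.

>>> send_rows(
  targets=[
    [[0.03, 0.004, 0], [0, 0, 0]],
    [[0.0505, 0.007, 0.03], [0, 0, 0]],
    [[0.0505, 0.007, 0.06], [0, 0, 0]],
    [[0.0505, 0.007, 0.085], [0, 0, 0]],
    [[0.0505, 0.007, 0.085], [0, 0, 0]],
  ],
)

```text
time_s: 11.78
tool_pos: [0.4394, 0.2783, 0.1045]
eef_rot: [[-0.172, 0.985, -0.006], [0.985, 0.172, -0.004], [-0.003, -0.006, -1.0]]
ft_force: [-0.3, -0.7, -0.7]
width: 0.598
```

>>> send_rows(
  targets=[
    [[0, 0, 0], [0, 0, 0]],
    [[0, 0, 0], [0, 0, 0]],
  ],
)

```text
time_s: 11.95
tool_pos: [0.4422, 0.2808, 0.1104]
eef_rot: [[-0.171, 0.985, 0.001], [0.985, 0.171, 0.0], [0.0, 0.002, -1.0]]
ft_force: [-0.2, 0.1, -0.9]
width: 0.601
```

```bash
python3 - <<'E'
from h import *
d=snap('wrist','wr10')
delta([.4405,.285,.045],10)
w=fish(d)
g=(w[:,:,2]>.06)&(w[:,:,2]<.08)&(np.hypot(w[:,:,0]-.44,w[:,:,1]-.285)<.03)
p=w[g]; print(len(p), cv2.minEnclosingCircle((p[:,:2]*1000).astype(np.float32)),p.mean(0))
E
```

```text
t 12.0 pos [0.4424 0.281  0.1107] shift [ 0.0043 -0.0014  0.0657] turn [ 0.14 -0.02 -0.16] F [-0.  0. -1.] w 0.599
1210 ((440.8599548339844, 285.37188720703125), 14.45055866241455) [0.44038982 0.28716554 0.0705289 ]
```

View pics/wr10.png

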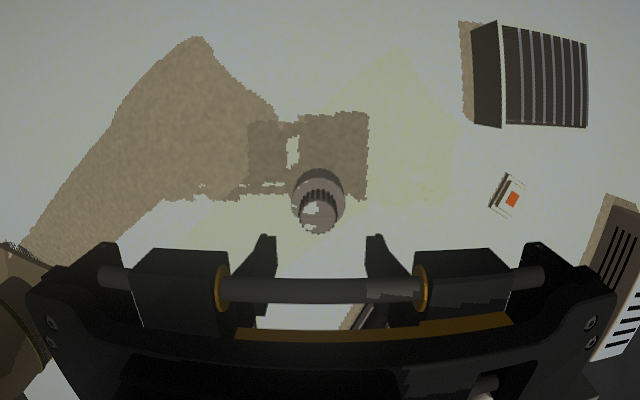

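The knob is at (319,213), on the centreline. I'll lower onto it.

>>> send_rows(
  targets=[
    [[0.0045, -0.0015, 0.015], [0, 0, 0]],
    [[0.0045, -0.0015, 0.035], [0, 0, 0]],
    [[0.0045, -0.0015, 0.055], [0, 0, 0]],
    [[0.0045, -0.0015, 0.066], [0, 0, 0]],
    [[0.0045, -0.0015, 0.066], [0, 0, 0]],
  ],
)

```text
time_s: 12.42
tool_pos: [0.4388, 0.2843, 0.0421]
eef_rot: [[-0.171, 0.985, -0.001], [0.985, 0.171, -0.001], [-0.001, -0.001, -1.0]]
ft_force: [-1.2, -0.9, -0.7]
width: 0.601
```

>>> send_rows(
  targets=[
    [[0, 0, 0], [0, 0, 0]],
    [[0, 0, 0], [0, 0, 0]],
  ],
)

```text
time_s: 12.58
tool_pos: [0.4399, 0.2857, 0.0444]
eef_rot: [[-0.172, 0.985, 0.002], [0.985, 0.172, 0.001], [0.001, 0.002, -1.0]]
ft_force: [0.7, -0.0, 0.2]
width: 0.599
```

```bash
python3 - <<'E'
from h import *
delta([.4408,.2854,.0425],10)
E
```

```text
t 12.5833 pos [0.4399 0.2857 0.0444] shift [-0.0004  0.0008  0.0019] turn [ 0.11 -0.03 -0.12] F [ 0.7 -0.   0.2] w 0.599
```

>>> send_rows(
  targets=[
    [[0, 0.0005, 0.0015], [0, 0, 0]],
    [[0, 0.0005, 0.0015], [0, 0, 0]],
  ],
)

```text
time_s: 12.75
tool_pos: [0.4401, 0.2854, 0.0421]
eef_rot: [[-0.172, 0.985, 0.001], [0.985, 0.172, 0.0], [0.0, 0.001, -1.0]]
ft_force: [-0.7, -0.2, -0.3]
width: 0.596
```

>>> send_rows(
  targets=[
    [[0, 0, 0], [0, 0, 0]],
    [[0, 0, 0], [0, 0, 0]],
    [[0, 0, 0], [0, 0, 0]],
    [[0, 0, 0], [0, 0, 0]],
    [[0, 0, 0], [0, 0, 0]],
  ],
  hand=0,
  squeeze=40,
)

```text
time_s: 13.17
tool_pos: [0.4395, 0.2852, 0.0414]
eef_rot: [[-0.172, 0.985, 0.0], [0.985, 0.172, -0.0], [-0.0, 0.0, -1.0]]
ft_force: [-0.0, -0.0, 0.5]
width: 0.303
```

>>> send_rows(
  targets=[
    [[0, 0, 0], [0, 0, 0]],
    [[0, 0, 0], [0, 0, 0]],
  ],
)

```text
time_s: 13.33
tool_pos: [0.4395, 0.2852, 0.0413]
eef_rot: [[-0.172, 0.985, -0.0], [0.985, 0.172, -0.0], [-0.0, -0.0, -1.0]]
ft_force: [-0.7, -0.4, 0.3]
width: 0.287
```

```bash
python3 - <<'E'
from h import *
delta([.4408,.2854,.0425],10)
E
```

```text
t 13.3333 pos [0.4395 0.2852 0.0413] shift [-0.0001  0.0013 -0.0012] turn [-0.   0.  -0.1] F [-0.7 -0.4  0.3] w 0.287
```

>>> send_rows(
  targets=[
    [[0, 0, -0.005], [0, 0, 0]],
    [[0, 0, -0.02], [0, 0, 0]],
    [[0, 0, -0.05], [0, 0, 0]],
    [[0, 0, -0.085], [0, 0, 0]],
    [[0, 0, -0.12], [0, 0, 0]],
  ],
)

```text
time_s: 13.75
tool_pos: [0.4387, 0.2851, 0.1626]
eef_rot: [[-0.173, 0.985, -0.001], [0.985, 0.173, -0.0], [-0.0, -0.001, -1.0]]
ft_force: [1.5, 0.8, -1.9]
width: 0.287
```

```bash
python3 - <<'E'
from h import *
snap('wrist','wr11')
delta([.59,.0325,.175],-10)
E
```

```text
t 13.8 pos [0.4412 0.2876 0.1695] shift [-0.277   0.1024 -0.0054] turn [ 0.37 -0.21 19.96] F [3.6 4.9 5.5] w 0.293
```

View pics/wr11.png

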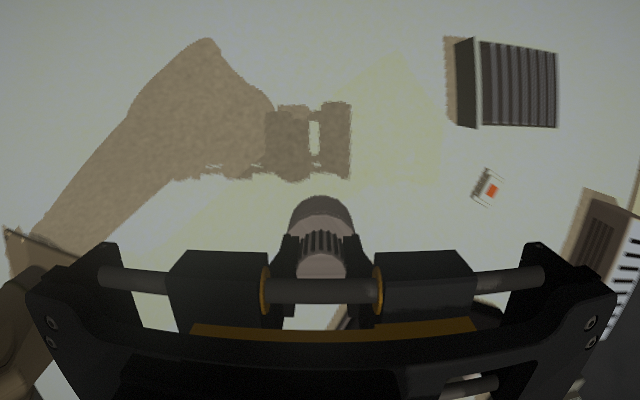

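>>> send_rows(
  targets=[
    [[-0.03, 0.011, 0], [0, 0, 2]],
    [[-0.065, 0.024, -0.003], [0, 0, 4]],
    [[-0.1, 0.037, -0.006], [0, 0, 6]],
    [[-0.135, 0.05, -0.01], [0, 0, 8]],
    [[-0.17, 0.063, -0.01], [0, 0, 10]],
  ],
)

```text
time_s: 14.22
tool_pos: [0.5317, 0.127, 0.1723]
eef_rot: [[0.003, 1.0, 0.001], [1.0, -0.003, -0.0], [-0.0, 0.001, -1.0]]
ft_force: [-0.2, 0.3, -1.1]
width: 0.287
```

```bash
python3 - <<'E'
from h import *
delta([.59,.0325,.165],0)
E
```

```text
t 14.2167 pos [0.5317 0.127  0.1723] shift [-0.0943  0.0586  0.0074] turn [ 0.08  0.02 -0.19] F [-0.2  0.3 -1.1] w 0.287
```

>>> send_rows(
  targets=[
    [[-0.03, 0.019, 0], [0, 0, 0]],
    [[-0.06, 0.038, 0], [0, 0, 0]],
    [[-0.08, 0.05, 0.003], [0, 0, 0]],
    [[-0.09, 0.056, 0.006], [0, 0, 0]],
    [[-0.09, 0.056, 0.006], [0, 0, 0]],
  ],
)

```text
time_s: 14.63
tool_pos: [0.5871, 0.0355, 0.1642]
eef_rot: [[0.006, 1.0, -0.001], [1.0, -0.006, -0.0], [-0.0, -0.001, -1.0]]
ft_force: [-0.6, 0.9, -1.6]
width: 0.286
```

>>> send_rows(
  targets=[
    [[0, 0, 0], [0, 0, 0]],
    [[0, 0, 0], [0, 0, 0]],
    [[0, 0, 0], [0, 0, 0]],
  ],
)

```text
time_s: 14.88
tool_pos: [0.586, 0.0406, 0.1657]
eef_rot: [[-0.001, 1.0, 0.0], [1.0, 0.001, 0.0], [0.0, 0.0, -1.0]]
ft_force: [0.2, 0.6, -2.0]
width: 0.289
```

```bash
python3 - <<'E'
from h import *
delta([.59,.0325,.14],0)
d=snap('wrist','wr12');w=fish(d)
p=w[(np.hypot(w[:,:,0]-.59,w[:,:,1]-.0325)<.05)]
print(np.histogram(p[:,2],bins=np.arange(.03,.2,.01)))
t=ld('top0')
d=snap('scene','sc2');cv2.imwrite('pics/sc2c.png',cv2.resize(d['frame'][130:280,230:450,::-1],None,fx=3.4,fy=3.4,interpolation=cv2.INTER_CUBIC))
E
```

```text
t 14.8833 pos [0.586  0.0406 0.1657] shift [-0.0081  0.004   0.0257] turn [ 0.01 -0.02  0.06] F [ 0.2  0.6 -2. ] w 0.289
(array([  16, 4615,  488,   46,    6,    0,    0,    0,    0,   60,  236,
        290,  361, 1245,  582,  701]), array([0.03, 0.04, 0.05, 0.06, 0.07, 0.08, 0.09, 0.1 , 0.11, 0.12, 0.13,
       0.14, 0.15, 0.16, 0.17, 0.18, 0.19]))
```

View pics/wr12.png

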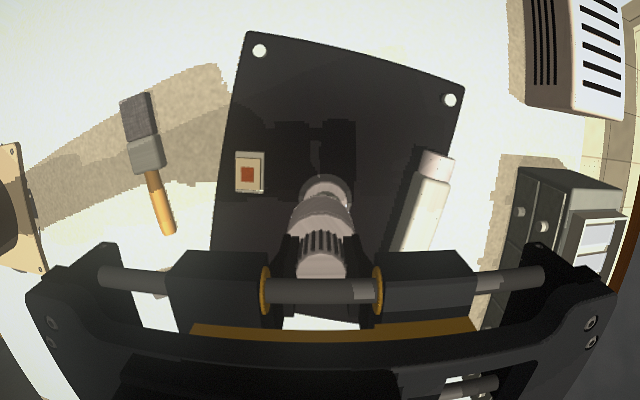

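View pics/sc2c.png

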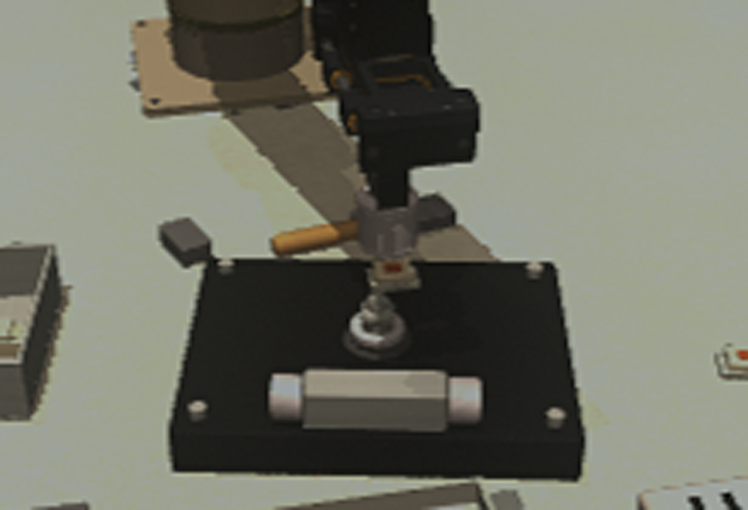

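>>> send_rows(
  targets=[
    [[-0.0083, 0.0035, 0.01], [0, 0, 0]],
    [[-0.0083, 0.0035, 0.025], [0, 0, 0]],
    [[-0.0083, 0.0035, 0.034], [0, 0, 0]],
    [[-0.0083, 0.0035, 0.034], [0, 0, 0]],
    [[-0.0083, 0.0035, 0.034], [0, 0, 0]],
  ],
)

```text
time_s: 15.4
tool_pos: [0.5897, 0.0303, 0.1308]
eef_rot: [[0.001, 1.0, -0.001], [1.0, -0.001, 0.0], [0.0, -0.001, -1.0]]
ft_force: [-0.0, 0.2, -0.9]
width: 0.286
```

>>> send_rows(
  targets=[
    [[0, 0, 0], [0, 0, 0]],
    [[0, 0, 0], [0, 0, 0]],
    [[0, 0, 0], [0, 0, 0]],
  ],
)

```text
time_s: 15.65
tool_pos: [0.5905, 0.0304, 0.132]
eef_rot: [[0.002, 1.0, 0.001], [1.0, -0.002, -0.0], [-0.0, 0.001, -1.0]]
ft_force: [-0.2, 0.4, -1.3]
width: 0.288
```

```bash
python3 - <<'E'
from h import *
delta([.5895,.0323,.125],0)
d=snap('wrist','wr13')
d=snap('scene','sc3');cv2.imwrite('pics/sc3c.png',cv2.resize(d['frame'][160:260,280:400,::-1],None,fx=6,fy=6,interpolation=cv2.INTER_CUBIC))
E
```

```text
t 15.65 pos [0.5905 0.0304 0.132 ] shift [ 0.0019 -0.001   0.007 ] turn [ 0.06  0.   -0.09] F [-0.2  0.4 -1.3] w 0.288
```

View pics/wr13.png

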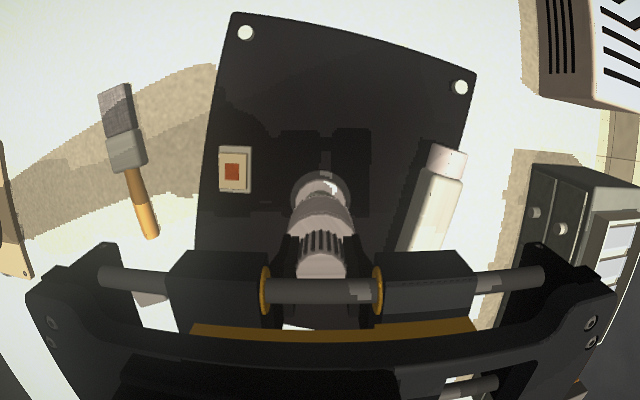

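View pics/sc3c.png

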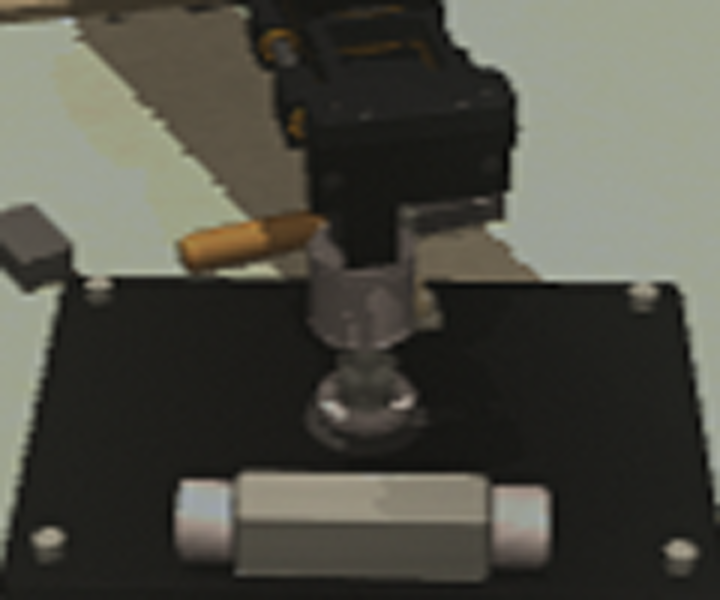

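The cap sits above the spindle, about 2 mm off towards -y, and the TCP reading agrees. I'll correct that and descend onto the taper.

>>> send_rows(
  targets=[
    [[0.0019, -0.001, 0], [0, 0, 0]],
    [[0.0019, -0.001, 0.004], [0, 0, 0]],
    [[0.0019, -0.001, 0.008], [0, 0, 0]],
    [[0.0019, -0.001, 0.011], [0, 0, 0]],
    [[0.0019, -0.001, 0.011], [0, 0, 0]],
  ],
)

```text
time_s: 16.17
tool_pos: [0.5886, 0.0319, 0.1193]
eef_rot: [[0.002, 1.0, -0.001], [1.0, -0.002, -0.0], [-0.0, -0.001, -1.0]]
ft_force: [0.2, 0.1, -0.5]
width: 0.287
```

```bash
python3 - <<'E'
from h import *
delta([.5895,.0323,.115],0)
E
```

```text
t 16.1667 pos [0.5886 0.0319 0.1193] shift [0.0004 0.0009 0.0043] turn [-0.08  0.01 -0.1 ] F [ 0.2  0.1 -0.5] w 0.287
```

>>> send_rows(
  targets=[
    [[0.0003, 0.0008, 0.002], [0, 0, 0]],
    [[0.0003, 0.0008, 0.004], [0, 0, 0]],
    [[0.0003, 0.0008, 0.004], [0, 0, 0]],
  ],
)

```text
time_s: 16.42
tool_pos: [0.5898, 0.0324, 0.1159]
eef_rot: [[0.002, 1.0, -0.0], [1.0, -0.002, 0.0], [0.0, -0.0, -1.0]]
ft_force: [-0.5, -0.4, -1.6]
width: 0.288
```

>>> send_rows(
  targets=[
    [[0, 0, 0.0015], [0, 0, 0]],
    [[0, 0, 0.003], [0, 0, 0]],
    [[0, 0, 0.003], [0, 0, 0]],
  ],
)

```text
time_s: 16.67
tool_pos: [0.5898, 0.0323, 0.1131]
eef_rot: [[0.002, 1.0, -0.0], [1.0, -0.002, -0.0], [-0.0, -0.0, -1.0]]
ft_force: [-0.1, 0.0, -1.7]
width: 0.291
```

```bash
python3 - <<'E'
from h import *
delta([.5895,.0323,.112],0); print(sense()['torque'])
E
```

```text
t 16.6667 pos [0.5898 0.0323 0.1131] shift [-0.     -0.0003  0.0011] turn [-0.01  0.01 -0.11] F [-0.1  0.  -1.7] w 0.291
[-0.03046311 -0.10186928  0.03179945]
```

There is no side force, so it is well aligned. I'll raise the grip and press past the balls.

>>> send_rows(
  targets=[
    [[0, 0, 0.001], [0, 0, 0]],
    [[0, 0, 0.002], [0, 0, 0]],
    [[0, 0, 0.003], [0, 0, 0]],
    [[0, 0, 0.004], [0, 0, 0]],
    [[0, 0, 0.004], [0, 0, 0]],
  ],
  squeeze=55,
)

```text
time_s: 17.08
tool_pos: [0.591, 0.0325, 0.1109]
eef_rot: [[0.002, 1.0, 0.003], [1.0, -0.002, -0.0], [-0.0, 0.003, -1.0]]
ft_force: [-0.4, -0.3, 8.3]
width: 0.289
```

>>> send_rows(
  targets=[
    [[0, 0, 0.001], [0, 0, 0]],
    [[0, 0, 0.002], [0, 0, 0]],
    [[0, 0, 0.003], [0, 0, 0]],
    [[0, 0, 0.003], [0, 0, 0]],
  ],
)

```text
time_s: 17.42
tool_pos: [0.5905, 0.0323, 0.107]
eef_rot: [[0.002, 1.0, 0.001], [1.0, -0.002, -0.0], [-0.0, 0.001, -1.0]]
ft_force: [0.3, -0.9, 2.9]
width: 0.284
```

>>> send_rows(
  targets=[
    [[0, 0, 0.002], [0, 0, 0]],
    [[0, 0, 0.004], [0, 0, 0]],
    [[0, 0, 0.006], [0, 0, 0]],
    [[0, 0, 0.008], [0, 0, 0]],
    [[0, 0, 0.01], [0, 0, 0]],
  ],
)

```text
time_s: 17.83
tool_pos: [0.5895, 0.0323, 0.0955]
eef_rot: [[0.002, 1.0, -0.001], [1.0, -0.002, 0.0], [0.0, -0.001, -1.0]]
ft_force: [-0.1, 0.9, -1.0]
width: 0.284
```

>>> send_rows(
  targets=[
    [[0, 0, 0.001], [0, 0, 0]],
    [[0, 0, 0.002], [0, 0, 0]],
    [[0, 0, 0.002], [0, 0, 0]],
    [[0, 0, 0.002], [0, 0, 0]],
  ],
)

```text
time_s: 18.17
tool_pos: [0.5899, 0.0325, 0.0946]
eef_rot: [[0.002, 1.0, 0.0], [1.0, -0.002, -0.0], [-0.0, 0.0, -1.0]]
ft_force: [-0.9, -1.9, 2.0]
width: 0.284
```

>>> send_rows(
  targets=[
    [[0, 0, 0.001], [0, 0, 0]],
    [[0, 0, 0.002], [0, 0, 0]],
    [[0, 0, 0.003], [0, 0, 0]],
    [[0, 0, 0.004], [0, 0, 0]],
    [[0, 0, 0.004], [0, 0, 0]],
  ],
)

```text
time_s: 18.58
tool_pos: [0.5901, 0.0325, 0.0907]
eef_rot: [[0.002, 1.0, 0.001], [1.0, -0.002, -0.0], [-0.0, 0.001, -1.0]]
ft_force: [-2.5, -0.3, 7.0]
width: 0.282
```

>>> send_rows(
  targets=[
    [[0, 0, 0.001], [0, 0, 0]],
    [[0, 0, 0.002], [0, 0, 0]],
    [[0, 0, 0.002], [0, 0, 0]],
    [[0, 0, 0.002], [0, 0, 0]],
  ],
)

```text
time_s: 18.92
tool_pos: [0.5904, 0.0326, 0.0901]
eef_rot: [[0.002, 1.0, 0.001], [1.0, -0.002, -0.001], [-0.001, 0.001, -1.0]]
ft_force: [-7.2, -1.1, 18.8]
width: 0.286
```

Force rises steeply at TCP 0.090, which is the washer's stop. I'll ease back slightly so that it holds gently near there.

>>> send_rows(
  targets=[
    [[0, 0, -0.001], [0, 0, 0]],
    [[0, 0, -0.001], [0, 0, 0]],
    [[0, 0, -0.001], [0, 0, 0]],
    [[0, 0, -0.001], [0, 0, 0]],
  ],
)

```text
time_s: 19.25
tool_pos: [0.5902, 0.0325, 0.0903]
eef_rot: [[0.002, 1.0, 0.001], [1.0, -0.002, -0.0], [-0.0, 0.001, -1.0]]
ft_force: [-4.4, -1.0, 10.2]
width: 0.287
```

```bash
python3 - <<'E'
from h import *
delta([.5895,.0323,.09],0)
snap('wrist','wr14');d=snap('scene','sc4');cv2.imwrite('pics/sc4c.png',cv2.resize(d['frame'][140:280,170:450,::-1],None,fx=2.8,fy=2.8,interpolation=cv2.INTER_CUBIC))
d=snap('top','top2')
delta([.5895,.0323,.09],0)
E
```

```text
t 19.25 pos [0.5902 0.0325 0.0903] shift [-0.0002 -0.0007  0.0003] turn [ 0.05  0.02 -0.1 ] F [-4.4 -1.  10.2] w 0.287
t 19.4 pos [0.5902 0.0325 0.0903] shift [-0.0002 -0.0007  0.0003] turn [ 0.05  0.02 -0.1 ] F [-4.4 -0.6 10.3] w 0.286
```

View pics/sc4c.png

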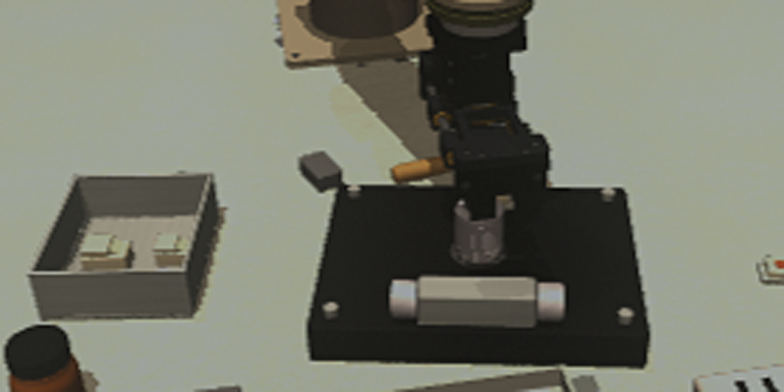

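View pics/wr14.png

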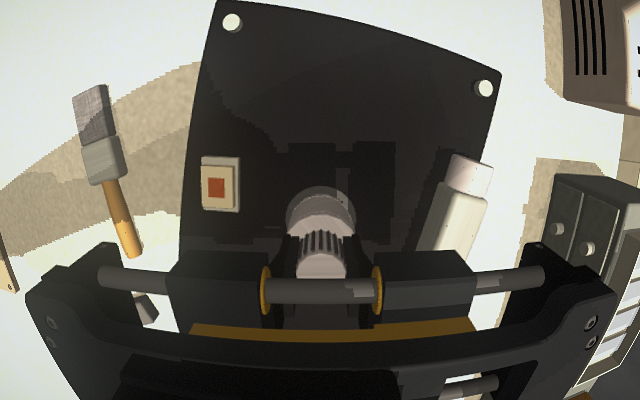

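View pics/top2.png

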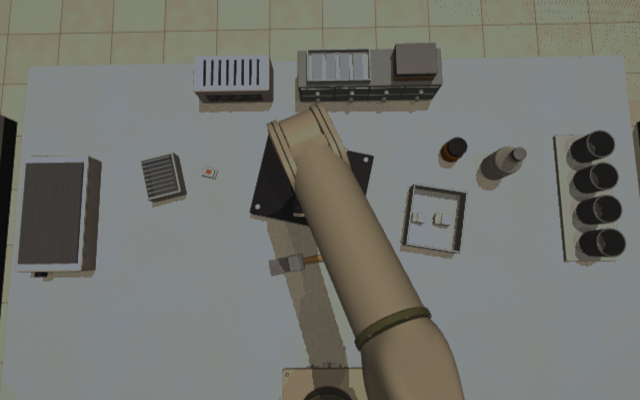

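```bash
python3 -c "
from h import *
sign_off(); s=sense(); print(s['time_s'],s['tool_pos'],s['ft_force'])"
```

```text
the job is handed in; nothing more can be done
the job is handed in; nothing more can be done
```

The job is done and handed in at about 19.4 s. Both wax offcuts are in the steel waste tray, and the cap is clicked onto the spindle and was still being pressed down at hand-in.

- **Offcuts:** the scene and top pictures taken just before hand-in show both lying in the tray. The smaller one went in first, then the larger.
- **Click:** I inferred it from the force. The reading rose to about 8 N as the cap passed the balls, then dropped off, with a slight pull (about -1 N) by the time the cap reached its seat.
- **Washer:** the tool ended 5 mm below the seat height (TCP 0.0903 against 0.0953 m), which is the full travel of the washer. The reading rose steeply to 18.8 N at that point, so I eased back about 1 mm. It settled at a steady 10.3 N (about 11.6 N allowing for the cap's weight), above the 9 N the washer needs at its stop.
- **Other things:** cassette_a, cassette_b, the brush, blade box, jar, bottle and slide rack look unmoved in the final pictures.
- **Small disagreements:** a side force of about 4 N along -x remains. The cameras differed by about 2 mm on the spindle's position, so I used a middle value, and the cap went on without side force.

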